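# Open the combination lockout padlock and hold it up

## Robot

A 6-joint arm with a two-finger parallel gripper is mounted at the origin on a cart in front of the work surface, level with it; the furniture and walls round the work are solid. World frame = base frame: x ahead of the robot, y to its left, z up, the work surface at z = 0. Lengths are in mm, angles in rad, forces in N, time in s.
With the tool pointing down it reaches from about 350 to 725 mm from the base axis. Payload 6 kg.
Tool frame: the origin (TCP) lies midway between the tips of the shut fingers; the grasp point (between the pads) lies 19 mm behind it (r.grasp_offset is the distance from the TCP to the grasp point, in mm); z points along the fingers, y is the line along which they close (so a half turn about z gives the same grasp; the last joint's range is limited). The gripper opens to 85 mm and grips with 20 to 120 N. Pads are 22 mm wide; open, the fingers measure 114 mm over their backs; the gripper's body (76 mm by 85 mm) begins 54 mm behind the grasp point. The pads swing forward as they close: fully open they stand 13 mm farther back than shut.
Start: joints at [-0.943, 0.04, 0.085, 0, -1.615, -0.334], TCP at [173.764, -574.264, 231.261] pointing down, gripper open.
Joint ranges: [-2.56, 2.56], [-1.29, 2.01], [-1.08, 1.49], [-3.29, 1.98], [-2.81, -0.18], [-2.99, 2.99]. Speed limits (rad/s): [2.57, 2.57, 3.01, 3.14, 3.14, 3.14].

## Interface

Orientations are given as a unit quaternion [w, x, y, z].
In Python, from station import r, cams gives the robot as it stands.
- The arm moves only by the tool apply_moves, never from a script. Its argument "moves" is a list of rows, each an object of numbers: "dx", "dy", "dz": the shift along the tool's x, y, z each as a share of 0.03 m, from -1 to 1; "rx", "ry", "rz": the turn, a rotation vector about the tool's x, y, z each as a share of 6 degrees, from -1 to 1. In form: [{"dx": .., "dy": .., "dz": .., "rx": .., "ry": .., "rz": ..}, ...]. A call has 1 to 12 rows; each row shifts and turns the commanded pose from where the row before left it, along the tool's axes as they then stand; what a row does not reach is not made up. A row lasts 1/12 s, in which the tool goes at most 41.7 mm and 7.16 degrees, less where a joint would pass 70% of its speed; a pose out of reach is approached as far as the arm can. A call with a number of a shift or a turn outside -1 to 1 is refused whole. A call with a gripper value outside its range is refused whole. "fingers" is the opening, from -1 (shut) to 1 (fully open), set as the call begins (left out, the last holds). The fingers move at their own pace and stop on an object; "newtons" is the grip in N (left out, the last holds). Time passes only in rows, so rows that do not move let the fingers close. It gives the time, the measured TCP pose, the force and the opening at its end, in the units of the state.
- r.read_state(): the state, without advancing time (a new reading comes with each control period).
- cams.camera(name): name is "scene" or "top" or "wrist"; returns a dict with "pixels" (384x512x3 uint8, blue, green, red), "camera_matrix" (3x3 intrinsics, pixels), "eye" and "attitude" of the camera in the world. Camera axes: x right, y down, z forward; pixel columns grow to the right and rows downward; lengths in mm; the calibration is good to about 2 mm. A picture is of the moment at which its call begins. There is no depth.
- r.job_done(): hands the job in, once; it reports no verdict.
Trained networks look in a picture, given as the dict that the camera call returned (one of the last four; its "shot" number tells which), for a name from the list of things; names that differ only in an ending like _2 or _b are one class to them, and where a whole thing is asked for, a point or a joint stands for the part that bears it (a point fixed in the world has none). Each returns a list of dicts, best first, with "conf" (0 to 1); they miss things now and then, are a little off and sometimes report something else, mostly with a low value. They report only what shows in the picture. A call takes as long as a camera call. They do not tell look-alikes from the thing itself.
- cams.boxes_of(label, picture): "rect" ([left, top, width, height] in pixels, round what is visible of it).
- cams.mark_of(label, picture): "at" ([row, column] in pixels: a listed point, or the origin of a listed thing).
The state is a dict: "time_s": time; "joints": joint angles; "dq": joint speeds; "joint_torque": joint torques, N m; "eef_pos": TCP position; "tcp_rot": TCP orientation; "force": force on the tool from outside, world axes, zero at the start; "ft_torque": the same for the moment, N m; "opening": opening from 0.0 (shut) to 1.0 (fully open).
Only numpy, scipy, OpenCV 4.12 (cv2) and the standard library are available. Lean on these libraries where they do the work, as an engineer would, in place of code of your own. Each camera call takes 0.05 s, during which the arm holds its last target. There are 200 camera calls.

## Task

Set the red combination padlock flat on the steel stage plate, centred between its brass stops with the dial up and the shackle towards the robot, and let go. Then turn its dial until the yellow index line meets the yellow mark on the shackle side, where it clicks into a notch, and pull the shackle fully out while the stops hold the lock. Lastly lift the open lock by its shackle about 20 cm above the bench and finish holding it there: do not put it down or let go, and leave the pot, the marker and the magnet where they are.

Things in the scene. Friction and masses are not known exactly. Their poses are not given: they have to be found in the camera images.
- lock_centre (a point): centre of the body of the red padlock, which at first lies flat on the leather mat (2.6 mm thick) with its dial up. Body 60 mm (its x) x 64 mm (its y) x 30 mm high; this point is 15 mm above its underside. The lock's -x axis points out to the shackle. Whole lock about 0.35 kg.
- dial_grip (a point): on the axis of the black dial, over the middle of the lock. A straight grip bar stands up here, 10 mm wide, 34 mm long along this point's x axis, 18 mm tall; its top is 54 mm and its foot 36 mm above the lock's underside (this point 44.5 mm), over a disc 40 mm across. The yellow index line runs from the centre to the bar's -x end.
- dial (a joint): dial angle, rad, growing anticlockwise from above, -1.6 to 1.6; starts 0.6 to 1.4. At 0 the index line meets the yellow mark on the body (shackle side): there, past a small hump, a spring ball clicks into a notch and centres the dial from within about 0.2 rad (under 0.1 N m). Elsewhere light friction; stays where left. The shackle comes out only within about 0.1 rad of 0.
- shackle_bow (a point): middle of the cross bar of the grey U-shaped shackle, which moves with it; same axes as the lock. Bar of 9 mm square section, 48 mm long along the lock's y, its centre 15 mm above the lock's underside and 68 mm from the lock's centre when shut. Inside the U there is a clear opening 30 mm wide and 33 mm long between the bar and the body.
- shackle (a joint): how far the shackle is drawn out of the body along the lock's -x axis, m: 0 shut, 0.025 at its end stop. Moves with about 2 N of friction and stays where it is left; when locked it gives no more than about 2 mm.
- stage_centre (a point): centre of the top face (8.6 mm above the bench top) of the fixed steel plate, 104 x 108 x 6 mm, lying on the leather mat, its -x side to the robot. Eight domed brass dowels, 10 mm thick, 11 mm high, stand round a 65 x 69 mm space for the lock: two before and two behind at x +-37.5, y +-30.5 mm, two on each side at x +-21, y +-39.5 mm. The shackle passes out between the front two (-x).
- earplug_pot: bystander: small white pot with an orange cap, 50 mm across, 42 mm high; origin under its centre. Leave alone.
- marker_red: bystander: paint marker with a red cap, 126 mm long, 18 mm thick, lying; origin under its centre. Leave alone.
- magnet_square: bystander: red triangular welding magnet, 66 x 96 x 17 mm, lying; origin under its centre. Leave alone.
Not all that is in view belongs to the job. Of the things that look like the part that bears stage_centre, the larger one is meant.

How it is judged (in metres and radians):
On the way, in this order (a step that is already met when the one before it is completed fails the run):
1. the lock lies flat on the plate between the stops, shackle towards the robot (the plate's -x side), and is let go (horizontal distance between lock_centre and stage_centre below 0.006 m and z of lock_centre in the frame of stage_centre between 0.011 and 0.0185 m and angle between the x axis of lock_centre and the x axis of stage_centre, either way round below 0.2 rad and x of shackle_bow in the frame of stage_centre below -0.05 m and contact force between the fingers and lock below 0.1 N and linear speed of lock below 0.02 m/s), for 0.2 s.
2. the dial is turned to its mark with the lock between the stops (horizontal distance between lock_centre and stage_centre below 0.006 m and z of lock_centre in the frame of stage_centre between 0.011 and 0.0185 m and angle between the x axis of lock_centre and the x axis of stage_centre, either way round below 0.2 rad and x of shackle_bow in the frame of stage_centre below -0.05 m and value of joint dial between -0.1 and 0.1 rad), for 0.2 s.
3. the shackle is pulled out with the lock still between the stops (horizontal distance between lock_centre and stage_centre below 0.006 m and z of lock_centre in the frame of stage_centre between 0.011 and 0.0185 m and angle between the x axis of lock_centre and the x axis of stage_centre, either way round below 0.2 rad and value of joint shackle above 0.02 m), for 0.1 s.
At the end, for the whole second after the job is handed in: The fingers grip the shackle; the shackle is drawn out more than 20 mm of its 25; the lock's centre is more than 8 cm and the shackle's bar more than 10 cm above the bench; the lock is at rest (under 5 cm/s) and does not touch the plate (value of joint shackle above 0.02 m and height (world z) of lock_centre above 0.08 m and height (world z) of shackle_bow above 0.1 m and contact force between the fingers and shackle above 1 N and contact force between lock and stage below 0.1 N and linear speed of lock below 0.05 m/s); the arm keeps its last pose, push and grip.
It fails at once if a bystander (pot, marker or magnet) is shifted more than 2 cm (distance of any of earplug_pot, marker_red, magnet_square from where it was at the start of the episode above 0.02 m).
It also fails if it takes over 64 s, if anything falls off the work surface, if the arm or the gripper's body presses on something with over 40 N, if the wrist force passes 120 N, or if a joint passes its speed limit or range.

## Working session

There is one attempt and no reset: what is moved stays moved. The work goes in short steps, Python scripts to look and compute and a tool call to move; the robot and the scene stay as the last step left them, time stands still between calls to the robot, and variables do not carry over. Pictures are saved under pics/ and viewed, on a budget of 10 in all, crops included, one or two more only if the job needs it, and the job is handed in when it is done.

Besides the shell and the picture viewer there is one more tool, called after "Request:" as a command line: name --argument value ..., lists and objects as JSON in quotes. apply_moves: Moves the arm, as the interface text tells. Its arguments: {"type":"object","properties":{"moves":{"type":"array"},"fingers":{"type":"number"},"newtons":{"type":"number"}},"required":["moves"]}

```bash
ls; mkdir -p pics; cat > h.py <<'E'
import numpy as np, cv2
from scipy.spatial.transform import Rotation as R
from station import r, cams
def rot(q): return R.from_quat([q[1],q[2],q[3],q[0]]).as_matrix()
def att(p):
    a=np.array(p["attitude"],float)
    return a if a.shape==(3,3) else rot(a)
def ray(p,rc,z):
    K=np.array(p["camera_matrix"]);d=att(p)@np.linalg.solve(K,[rc[1],rc[0],1.]);e=np.array(p["eye"],float)
    return e+d*(z-e[2])/d[2]
def proj(p,X):
    K=np.array(p["camera_matrix"]);c=K@(att(p).T@(np.array(X,float)-np.array(p["eye"])));return (c[:2]/c[2])[::-1]
E
python3 - <<'E'
from h import *
s=r.read_state();print({k:np.round(v,3).tolist() for k,v in s.items()})
zs=dict(lock_centre=17.6,dial_grip=47,shackle_bow=17.6,stage_centre=8.6,earplug_pot=0,marker_red=0,magnet_square=0)
im=[]
for c in("top","scene"):
    p=cams.camera(c);cv2.imwrite(f"pics/{c}0.png",p["pixels"]);print(c,p["eye"],p["attitude"])
    for n,z in zs.items():
        for m in cams.mark_of(n,p)[:3]:print(n,np.round(m["at"]),round(m["conf"],2),np.round(ray(p,m["at"],z)))
        for b in cams.boxes_of(n,p)[:2]:print("   box",np.round(b["rect"]),round(b["conf"],2))
E
```

```text
pics
{'time_s': 0.0, 'joints': [-0.943, 0.041, 0.084, -0.0, -1.616, -0.334], 'dq': [0.0, 0.0, -0.001, -0.001, 0.0, 0.001], 'joint_torque': [-0.0, -36.821, 34.741, 6.932, -0.005, -0.0], 'eef_pos': [173.739, -573.941, 230.275], 'tcp_rot': [-0.0, -0.146, 0.989, 0.001], 'force': [-0.1, 0.492, 0.735], 'ft_torque': [0.024, -0.003, -0.002], 'opening': 1.0}
top [ 460.87111272  202.77231951 1508.55386559] [ 0.03090276 -0.69656431  0.71669398 -0.01388971]
lock_centre [164. 354.] 0.56 [639. -55.  18.]
   box [341. 156.  31.  35.] 0.58
dial_grip [166. 357.] 0.47 [629. -58.  47.]
   box [353. 161.  10.  14.] 0.48
   box [268. 148.  39.  36.] 0.19
shackle_bow [190. 362.] 0.46 [561. -77.  18.]
stage_centre [166. 285.] 0.86 [639. 150.   9.]
stage_centre [205. 130.] 0.66 [536. 620.   9.]
   box [269. 145.  37.  37.] 0.9
   box [117. 189.  27.  28.] 0.56
earplug_pot [218. 394.] 0.81 [ 475. -173.    0.]
   box [388. 213.  16.  13.] 0.76
marker_red [231. 313.] 0.48 [444.  72.   0.]
   box [294. 226.  39.  11.] 0.68
magnet_square [207. 248.] 0.71 [519. 266.   0.]
   box [238. 200.  26.  29.] 0.95
scene [  -7.40911144 1352.12779928 1016.13324196] [ 0.09707105 -0.21491607  0.86563191 -0.44166694]
lock_centre [168. 259.] 0.7 [628. -55.  18.]
   box [304. 159.  10.  14.] 0.73
   box [271. 165.   8.   7.] 0.7
dial_grip [170. 279.] 0.65 [539. -45.  47.]
dial_grip [164. 263.] 0.61 [609. -49.  47.]
   box [258. 158.  11.   9.] 0.39
shackle_bow [169. 278.] 0.56 [560. -88.  18.]
   box [212. 185.  38.  23.] 0.69
   box [268. 165.  10.   9.] 0.61
stage_centre [297. 182.] 0.91 [535. 631.   9.]
stage_centre [196. 230.] 0.59 [648. 150.   9.]
   box [212. 184.  40.  26.] 0.78
   box [163. 285.  37.  30.] 0.68
earplug_pot [171. 308.] 0.44 [ 463. -158.    0.]
   box [301. 156.  13.  16.] 0.65
marker_red [206. 291.] 0.5 [432.  84.   0.]
magnet_square [228. 252.] 0.77 [501. 262.   0.]
   box [240. 221.  23.  19.] 0.56
```

```bash
python3 - <<'E'
import cv2
i=cv2.imread("pics/top0.png")[135:250,105:415];cv2.imwrite("pics/crop0.png",cv2.resize(i,None,fx=2.58,fy=2.58,interpolation=cv2.INTER_CUBIC))
E
```

```text
(no output)
```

View pics/crop0.png

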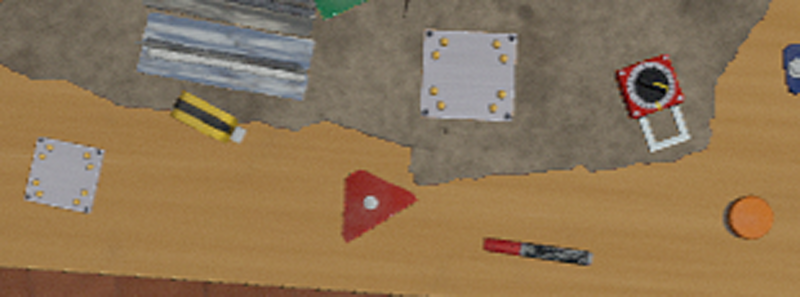

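Candidates for the stage: plates at top pixels (285,166), 37 px wide, on the mat, and (130,205), 27 px wide, on the wood. The first is larger and lies on the mat, so it is meant. The lock is at (355,165) with its shackle pointing down-right at (363,188) and the index line pointing right (dial about 1.1 rad).

```bash
cat >> h.py <<'E'
def goto(pos,yaw=None,pi_sym=True,off=0.0):
    """rows to reach TCP pos with tool y at angle yaw+pi/2 (+- pi); translate first, in current tool axes"""
    s=r.read_state();M=rot(s["tcp_rot"]);d=M.T@(np.array(pos)-np.array(s["eef_pos"]))/30
    out="shift rows xyz %s"%np.round(d,3)
    if yaw is not None:
        cur=np.arctan2(M[1,1],M[0,1]);e=(yaw+np.pi/2-cur)
        e=(e+np.pi/2)%np.pi-np.pi/2
        # tool z is down: world CCW turn = negative rz
        out+=" | rz rows %.2f (alt %.2f)"%(-np.degrees(e)/6,-np.degrees(e-np.sign(e)*np.pi)/6)
    print(out,"q",np.round(s["joints"],2),"tilt",np.round(M[:,2],3))
E
python3 - <<'E'
from h import *
goto([610,-60,230],0.27)
p=cams.camera("wrist");M=rot(r.read_state()["tcp_rot"]);s=r.read_state()
print("cam offset tool",M.T@(np.array(p["eye"])-s["eef_pos"]),np.round(M.T@att(p),2),p["camera_matrix"])
E
```

```text
shift rows xyz [-18.883  12.196   0.043] | rz rows 0.23 (alt -29.77) q [-0.94  0.04  0.08  0.   -1.62 -0.33] tilt [-0.  0. -1.]
cam offset tool [  76.00247929    0.83004146 -143.28472051] [[-0.   -0.95 -0.3 ]
 [ 1.   -0.    0.  ]
 [-0.   -0.3   0.95]] [[293.68537998   0.         256.02983444]
 [  0.         293.68537998 198.83558907]
 [  0.           0.           1.        ]]
```

Request:
apply_moves --moves '[{"dx":-1,"dy":0.64},{"dx":-1,"dy":0.64},{"dx":-1,"dy":0.64},{"dx":-1,"dy":0.64},{"dx":-1,"dy":0.64},{"dx":-1,"dy":0.64},{"dx":-1,"dy":0.64},{"dx":-1,"dy":0.64},{"dx":-1,"dy":0.64},{"dx":-1,"dy":0.64},{"dx":-1,"dy":0.64},{"dx":-1,"dy":0.64}]'

```text
invalid input at $.moves[0]: expected keys dx, dy, dz, rx, ry, rz
```

Request:
apply_moves --moves '[{"dx":-1,"dy":0.64},{"dx":-1,"dy":0.64},{"dx":-1,"dy":0.64},{"dx":-1,"dy":0.64},{"dx":-1,"dy":0.64},{"dx":-1,"dy":0.64},{"dx":-0.9,"dy":0.64,"rz":0.2},{}]'

```text
invalid input at $.moves[0]: expected keys dx, dy, dz, rx, ry, rz
```

```bash
cat >> h.py <<'E'
def look(p,plane=dict(lock_centre=17.6,dial_grip=47.1,shackle_bow=17.6,stage_centre=8.6)):
    for n,z in plane.items():
        for m in cams.mark_of(n,p)[:3]:print(n,np.round(m["at"]),round(m["conf"],2),np.round(ray(p,m["at"],z),1))
E
python3 - <<'E'
from h import *
s=r.read_state();print(s["time_s"],s["eef_pos"])
p=cams.camera("wrist");cv2.imwrite("pics/w1.png",p["pixels"]);look(p)
E
```

```text
1.55 [ 173.76578224 -574.26089664  231.25631331]
```

View pics/w1.png

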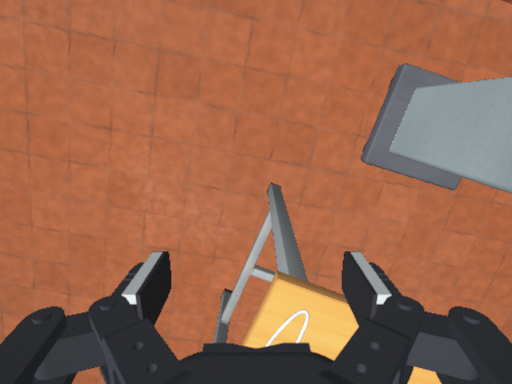

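All six keys are required; the arm has not moved, and the picture just shows the floor and the open fingers at (150,285) and (370,285).

Request:
apply_moves --moves '[{"dx":-1,"dy":0.64,"dz":0,"rx":0,"ry":0,"rz":0},{"dx":-1,"dy":0.64,"dz":0,"rx":0,"ry":0,"rz":0},{"dx":-1,"dy":0.64,"dz":0,"rx":0,"ry":0,"rz":0},{"dx":-1,"dy":0.64,"dz":0,"rx":0,"ry":0,"rz":0},{"dx":-1,"dy":0.64,"dz":0,"rx":0,"ry":0,"rz":0},{"dx":-1,"dy":0.64,"dz":0,"rx":0,"ry":0,"rz":0},{"dx":-1,"dy":0.64,"dz":0,"rx":0,"ry":0,"rz":0},{"dx":-1,"dy":0.64,"dz":0,"rx":0,"ry":0,"rz":0},{"dx":-1,"dy":0.64,"dz":0,"rx":0,"ry":0,"rz":0},{"dx":-1,"dy":0.64,"dz":0,"rx":0,"ry":0,"rz":0},{"dx":-1,"dy":0.64,"dz":0,"rx":0,"ry":0,"rz":0},{"dx":-1,"dy":0.64,"dz":0,"rx":0,"ry":0,"rz":0}]'

```text
time_s: 2.8
eef_pos: [452.5, -247.9, 231.6]
tcp_rot: [0.0, -0.146, 0.989, -0.0]
force: [0.7, -1.1, 0.1]
opening: 0.996
```

Request:
apply_moves --moves '[{"dx":-1,"dy":0.64,"dz":0,"rx":0,"ry":0,"rz":0},{"dx":-1,"dy":0.64,"dz":0,"rx":0,"ry":0,"rz":0},{"dx":-1,"dy":0.64,"dz":0,"rx":0,"ry":0,"rz":0},{"dx":-1,"dy":0.64,"dz":0,"rx":0,"ry":0,"rz":0},{"dx":-1,"dy":0.64,"dz":0,"rx":0,"ry":0,"rz":0},{"dx":-1,"dy":0.64,"dz":0,"rx":0,"ry":0,"rz":0},{"dx":-0.9,"dy":0.64,"dz":0,"rx":0,"ry":0,"rz":0.2},{"dx":0,"dy":0,"dz":0,"rx":0,"ry":0,"rz":0}]'

```text
time_s: 3.47
eef_pos: [612.9, -56.6, 229.2]
tcp_rot: [-0.001, -0.137, 0.991, 0.0]
force: [-0.6, -2.3, -1.2]
opening: 1.0
```

```bash
python3 - <<'E'
from h import *
s=r.read_state();print(s["time_s"],s["eef_pos"])
p=cams.camera("wrist");cv2.imwrite("pics/w2.png",p["pixels"]);look(p)
E
```

```text
3.4667 [612.88161146 -56.6463083  229.16498668]
lock_centre [180. 254.] 0.57 [622.7 -54.6  17.6]
shackle_bow [124. 251.] 0.83 [559.4 -76.5  17.6]
stage_centre [238. 401.] 0.94 [648.2 158.4   8.6]
```

View pics/w2.png

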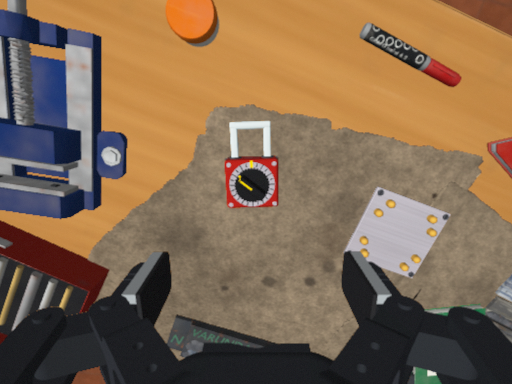

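The wrist view shows the lock at (252,182) with shackle up at (250,125), mark at (252,163), index line pointing up-left; stage plate at (400,232), a vise at left. Now refine by contours mapped onto their planes.

```bash
cat >> h.py <<'E'
def rect_on(p,mask,at,z):
    mask=cv2.morphologyEx(mask.astype(np.uint8)*255,cv2.MORPH_CLOSE,np.ones((3,3)))
    cs,_=cv2.findContours(mask,cv2.RETR_EXTERNAL,cv2.CHAIN_APPROX_NONE)
    cs=[c for c in cs if cv2.contourArea(c)>300 and cv2.pointPolygonTest(c,(float(at[1]),float(at[0])),False)>=0]
    if not cs: print("none");return
    c=cv2.convexHull(max(cs,key=cv2.contourArea))[:,0,:]
    w=np.array([ray(p,(v,u),z)[:2] for u,v in c],np.float32)
    (cx,cy),(a,b),t=cv2.minAreaRect(w);t=(t+45)%90-45
    print("rect centre %.1f %.1f size %.1f x %.1f yaw(mod90) %.3f rad"%(cx,cy,a,b,np.radians(t)))
    return cx,cy,np.radians(t)
def seg(p):
    b,g,rr=[p["pixels"][:,:,k].astype(int) for k in range(3)];return (rr>110)&(g<70)&(b<70),(b>125)&(abs(rr-b)<35)&(abs(g-b)<30),(rr>170)&(g>150)&(b<90)
E
python3 - <<'E'
from h import *
p=cams.camera("wrist");red,gray,yel=seg(p)
hull=red.copy();hull[150:212,222:282]|=(p["pixels"][150:212,222:282].sum(2)<160) 
rect_on(p,hull,(195,232),32.6);rect_on(p,gray,(232,400),8.6)
n,l,st,_=cv2.connectedComponentsWithStats((yel[150:212,222:282]*255).astype(np.uint8))
for i in range(1,n):
    y,x=np.nonzero(l==i); print(st[i],[np.round(ray(p,(y.mean()+150,x.mean()+222),z),1)[:2] for z in(33,56)])
    if len(x)>8:
        w=np.array([ray(p,(v+150,u+222),56.6)[:2] for v,u in zip(y,x)],np.float32);vx,vy=cv2.fitLine(w,2,0,.01,.01)[:2].ravel();print("line ang",np.arctan2(vy,vx))
M=rot(r.read_state()["tcp_rot"]);print("tool yaw",np.arctan2(M[1,1],M[0,1])-np.pi/2)
for n,X in dict(lock=(637,-56,17.6),stage=(642,152,8.6)).items():print(n,proj(p,X))
E
```

```text
rect centre 622.2 -58.0 size 61.0 x 62.1 yaw(mod90) 0.302 rad
rect centre 645.9 149.2 size 110.8 x 104.6 yaw(mod90) -0.083 rad
[32 13  3  7 15] [array([601.2, -64.7]), array([596.9, -65.8])]
line ang 0.19991456
[20 28  3  2  5] [array([619.5, -73.7]), array([614. , -74.2])]
[21 32 13 10 29] [array([627.8, -64.2]), array([621.7, -65.4])]
line ang 1.1756743
tool yaw 0.2718948189912773
lock [192.21010966 253.7081746 ]
stage [233.16249086 400.47765568]
```

```bash
python3 - <<'E'
from h import *
goto([623,-57.5,100],0.29)
E
```

```text
shift rows xyz [-0.436  0.025  4.395] | rz rows -0.17 (alt 29.83) q [ 0.23  0.08  0.12  0.   -1.62 -1.52] tilt [ 0.001  0.    -1.   ]
```

Request:
apply_moves --moves '[{"dx":-0.22,"dy":0,"dz":0.9,"rx":0,"ry":0,"rz":-0.17},{"dx":-0.22,"dy":0.03,"dz":0.9,"rx":0,"ry":0,"rz":0},{"dx":0,"dy":0,"dz":0.9,"rx":0,"ry":0,"rz":0},{"dx":0,"dy":0,"dz":0.9,"rx":0,"ry":0,"rz":0},{"dx":0,"dy":0,"dz":0.8,"rx":0,"ry":0,"rz":0},{"dx":0,"dy":0,"dz":0,"rx":0,"ry":0,"rz":0},{"dx":0,"dy":0,"dz":0,"rx":0,"ry":0,"rz":0}]'

```text
time_s: 4.35
eef_pos: [622.4, -57.3, 99.0]
tcp_rot: [-0.001, -0.144, 0.99, -0.0]
force: [0.4, -0.0, 1.2]
opening: 1.002
```

```bash
python3 - <<'E'
from h import *
s=r.read_state();print(s["time_s"],s["eef_pos"])
p=cams.camera("wrist");look(p);red,gray,yel=seg(p)
c=np.round(proj(p,(623,-57.5,32.6))).astype(int);print(c)
hull=red|(p["pixels"].sum(2)<160);v=np.zeros_like(red);v[max(0,c[0]-75):c[0]+75,max(0,c[1]-75):c[1]+75]=1
rect_on(p,red&v,c+[20,-45],32.6);rect_on(p,hull&v,c,32.6)
i=p["pixels"].copy()
for X,z in [((623,-57.5),32.6),((623,-57.5),56.6)]:
    q=proj(p,(*X,z));cv2.drawMarker(i,(int(q[1]),int(q[0])),(0,255,0),cv2.MARKER_CROSS,12)
cv2.imwrite("pics/w3.png",i)
E
```

```text
4.35 [622.40878689 -57.33192595  98.98463077]
lock_centre [209. 256.] 0.66 [624.6 -56.   17.6]
dial_grip [220. 256.] 0.67 [622.6 -55.9  47.1]
shackle_bow [117. 253.] 0.75 [556.7 -78.4  17.6]
stage_centre [288. 467.] 0.59 [646.2 153.6   8.6]
[213 254]
none
rect centre 621.7 -58.3 size 62.8 x 62.2 yaw(mod90) 0.306 rad
```

View pics/w3.png

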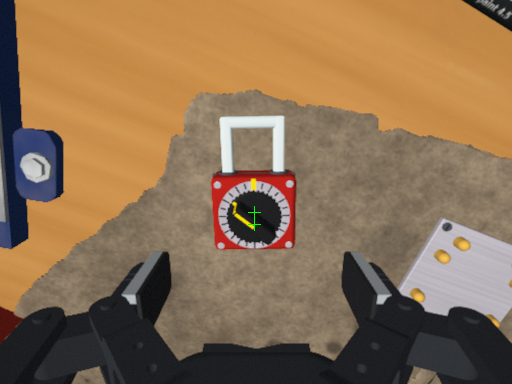

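Request:
apply_moves --moves '[{"dx":0,"dy":0,"dz":0.8,"rx":0,"ry":0,"rz":0},{"dx":0,"dy":0,"dz":0.8,"rx":0,"ry":0,"rz":0},{"dx":0,"dy":0,"dz":0.6,"rx":0,"ry":0,"rz":0},{"dx":0,"dy":0,"dz":0.4,"rx":0,"ry":0,"rz":0},{"dx":0,"dy":0,"dz":0.37,"rx":0,"ry":0,"rz":0},{"dx":0,"dy":0,"dz":0.2,"rx":0,"ry":0,"rz":0},{"dx":0,"dy":0,"dz":0,"rx":0,"ry":0,"rz":0},{"dx":0,"dy":0,"dz":0,"rx":0,"ry":0,"rz":0}]'

```text
time_s: 5.27
eef_pos: [623.7, -56.4, 5.0]
tcp_rot: [0.0, -0.145, 0.989, -0.0]
force: [-0.6, -0.4, 1.6]
opening: 1.001
```

Request:
apply_moves --moves '[{"dx":0,"dy":0,"dz":0,"rx":0,"ry":0,"rz":0},{"dx":0,"dy":0,"dz":0,"rx":0,"ry":0,"rz":0},{"dx":0,"dy":0,"dz":0,"rx":0,"ry":0,"rz":0},{"dx":0,"dy":0,"dz":0,"rx":0,"ry":0,"rz":0},{"dx":0,"dy":0,"dz":0,"rx":0,"ry":0,"rz":0},{"dx":0,"dy":0,"dz":0,"rx":0,"ry":0,"rz":0},{"dx":0,"dy":0,"dz":0,"rx":0,"ry":0,"rz":0},{"dx":0,"dy":0,"dz":0,"rx":0,"ry":0,"rz":0}]' --fingers -1 --newtons 50

```text
time_s: 5.93
eef_pos: [624.5, -56.6, 6.3]
tcp_rot: [0.002, -0.145, 0.989, -0.0]
force: [-0.7, -1.0, 6.6]
opening: 0.736
```

Request:
apply_moves --moves '[{"dx":0,"dy":0,"dz":-0.4,"rx":0,"ry":0,"rz":0},{"dx":0,"dy":0,"dz":-0.8,"rx":0,"ry":0,"rz":0},{"dx":0,"dy":0,"dz":-0.8,"rx":0,"ry":0,"rz":0},{"dx":0,"dy":0,"dz":-0.8,"rx":0,"ry":0,"rz":0},{"dx":0,"dy":0,"dz":-0.4,"rx":0,"ry":0,"rz":0},{"dx":0,"dy":0,"dz":0,"rx":0,"ry":0,"rz":0},{"dx":0,"dy":0,"dz":0,"rx":0,"ry":0,"rz":0}]'

```text
time_s: 6.52
eef_pos: [622.9, -55.9, 99.5]
tcp_rot: [-0.0, -0.145, 0.989, 0.001]
force: [-0.0, 1.1, -4.8]
opening: 0.738
```

```bash
cat >> h.py <<'E'
def lockpose(p,under,save=None,a=0.29):
    """red body contour on its top face + mark points, given underside height"""
    s=r.read_state();print("t",s["time_s"],"tcp",np.round(s["eef_pos"],1),"f",np.round(s["force"],1),"open",round(s["opening"],3))
    look(p,dict(lock_centre=under+15,dial_grip=under+44.5,shackle_bow=under+15,stage_centre=8.6))
    if save: cv2.imwrite(save,p["pixels"])
E
python3 - <<'E'
from h import *
s=r.read_state()
p=cams.camera("wrist");lockpose(p,2.6+s["eef_pos"][2]-4,"pics/w4.png")
goto([646,149,100],-0.083)
E
```

```text
t 6.5667 tcp [622.3 -56.   98.1] f [-0.4 -0.2 -4.2] open 0.737
lock_centre [263. 257.] 0.82 [620.3 -55.1 113.1]
dial_grip [303. 256.] 0.8 [621.8 -55.4 142.6]
shackle_bow [123. 257.] 0.97 [556.  -74.5 113.1]
stage_centre [288. 462.] 0.94 [648.1 152.    8.6]
shift rows xyz [-2.716  6.334 -0.063] | rz rows 3.57 (alt -26.43) q [ 0.23  0.13 -0.06 -0.   -1.38 -1.51] tilt [-0.003 -0.    -1.   ]
```

View pics/w4.png

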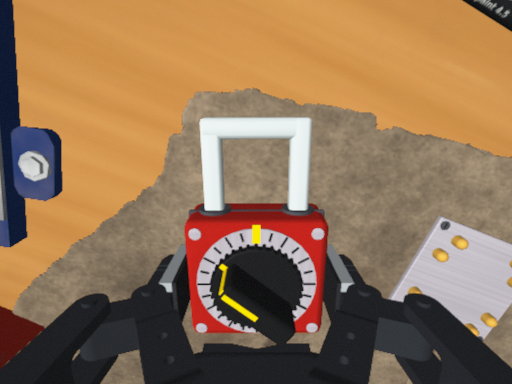

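Lock is held square in the pads (body (256,268), shackle up). Move halfway, turn to the plate's yaw, and re-measure the plate from nearer.

Request:
apply_moves --moves '[{"dx":-0.5,"dy":0.5,"dz":0,"rx":0,"ry":0,"rz":0},{"dx":-0.8,"dy":0.8,"dz":0,"rx":0,"ry":0,"rz":0},{"dx":-0.8,"dy":0.8,"dz":0,"rx":0,"ry":0,"rz":0},{"dx":-0.3,"dy":0.5,"dz":0,"rx":0,"ry":0,"rz":0},{"dx":0,"dy":0,"dz":0,"rx":0,"ry":0,"rz":0.7},{"dx":0,"dy":0,"dz":0,"rx":0,"ry":0,"rz":0.9},{"dx":0,"dy":0,"dz":0,"rx":0,"ry":0,"rz":0.9},{"dx":0,"dy":0,"dz":0,"rx":0,"ry":0,"rz":0.7},{"dx":0,"dy":0,"dz":0,"rx":0,"ry":0,"rz":0.37},{"dx":0,"dy":0,"dz":0,"rx":0,"ry":0,"rz":0},{"dx":0,"dy":0,"dz":0,"rx":0,"ry":0,"rz":0}]'

```text
time_s: 7.68
eef_pos: [669.5, 38.9, 99.4]
tcp_rot: [-0.001, 0.041, 0.999, -0.0]
force: [0.4, 0.0, -3.6]
opening: 0.738
```

```bash
python3 - <<'E'
from h import *
p=cams.camera("wrist");s=r.read_state();lockpose(p,s["eef_pos"][2]-3.5,"pics/w5.png")
_,gray,_=seg(p);c=proj(p,(646,149,8.6));print(c);rect_on(p,gray,c,8.6)
hsv=cv2.cvtColor(p["pixels"],cv2.COLOR_BGR2HSV);o=cv2.inRange(hsv,(12,120,120),(28,255,255))
n,l,st,ce=cv2.connectedComponentsWithStats(o)
for i in range(1,n):
    if 25<st[i,4]<400: print(st[i,4],np.round(ce[i][::-1]),np.round(ray(p,ce[i][::-1],15),1)[:2])
for d in [(646,149,8.6)]: goto([646,149,100],-0.083)
E
```

```text
t 7.7333 tcp [669.6  38.9  99.6] f [ 0.4 -0.3 -4.7] open 0.737
lock_centre [264. 258.] 0.91 [668.7  41.2 111.1]
dial_grip [304. 256.] 0.9 [670.5  39.9 140.6]
dial_grip [164. 393.] 0.75 [616.4  92.5 140.6]
shackle_bow [127. 258.] 0.72 [601.7  46.2 111.1]
stage_centre [163. 394.] 0.95 [645.3 153.2   8.6]
stage_centre [302. 259.] 0.52 [766.8  34.9   8.6]
[164.24037917 388.39120195]
rect centre 645.5 149.5 size 109.0 x 102.8 yaw(mod90) -0.083 rad
156 [116. 358.] [605.8 122. ]
193 [116. 440.] [610.9 182.4]
146 [138. 344.] [621.4 111.8]
188 [138. 447.] [627.9 190.1]
131 [191. 340.] [663.  108.3]
162 [191. 437.] [669.5 186.6]
130 [210. 349.] [680.  115.8]
151 [210. 423.] [685.1 176.3]
161 [233. 256.] [694.3  37.5]
136 [278. 222.] [734.6   4.5]
266 [308. 239.] [767.4  16.2]
shift rows xyz [1.094e+00 3.589e+00 3.000e-03] | rz rows 0.00 (alt -30.00) q [ 0.36  0.25  0.08 -0.   -1.4  -2.01] tilt [-0.  0. -1.]
```

View pics/w5.png

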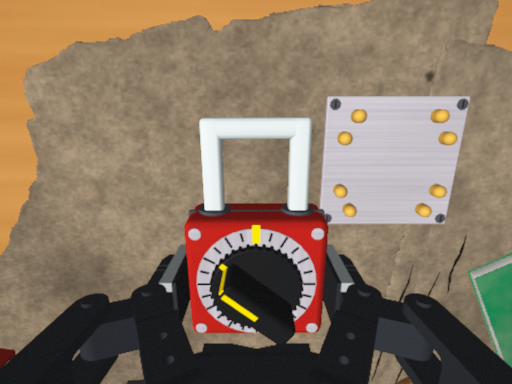

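The plate and its dowels (eight, around (395,163)) give centre (645.5,149.3), yaw -0.083. A quick check of the lock's offset in the hand from its four corner rivets:

```bash
python3 - <<'E'
from h import *
p=cams.camera("wrist");s=r.read_state();g=p["pixels"].min(2);pts=[]
for v,u in [(234,195),(234,318),(328,201),(328,312)]:
    w=(g[v-9:v+10,u-9:u+10]>130);y,x=np.nonzero(w);pts.append(ray(p,(v-9+y.mean(),u-9+x.mean()),s["eef_pos"][2]-3.5+30)[:2])
    print(w.sum(),np.round(pts[-1],1))
pts=np.array(pts);print("centre",pts.mean(0),"tcp",s["eef_pos"]);d=pts[1]-pts[0];print(np.arctan2(d[1],d[0])-np.pi/2)
goto([645.5,148.3,100],-0.083)
E
```

```text
118 [643.7  15.2]
121 [648.   68.3]
87 [692.7  11.3]
87 [697.   64.3]
centre [670.35969367  39.79077994] tcp [669.84423877  38.96813376 100.13070962]
-0.08108493331452049
shift rows xyz [1.11  3.565 0.005] | rz rows 0.00 (alt -30.00) q [ 0.36  0.25  0.08 -0.   -1.4  -2.01] tilt [-0.  0. -1.]
```

Request:
apply_moves --moves '[{"dx":0.2,"dy":0.6,"dz":0,"rx":0,"ry":0,"rz":0},{"dx":0.3,"dy":0.9,"dz":0,"rx":0,"ry":0,"rz":0},{"dx":0.3,"dy":0.9,"dz":0,"rx":0,"ry":0,"rz":0},{"dx":0.2,"dy":0.7,"dz":0.3,"rx":0,"ry":0,"rz":0},{"dx":0.13,"dy":0.47,"dz":0.6,"rx":0,"ry":0,"rz":0},{"dx":0,"dy":0,"dz":0.7,"rx":0,"ry":0,"rz":0},{"dx":0,"dy":0,"dz":0.5,"rx":0,"ry":0,"rz":0},{"dx":0,"dy":0,"dz":0.2,"rx":0,"ry":0,"rz":0},{"dx":0,"dy":0,"dz":0,"rx":0,"ry":0,"rz":0},{"dx":0,"dy":0,"dz":0,"rx":0,"ry":0,"rz":0},{"dx":0,"dy":0,"dz":0,"rx":0,"ry":0,"rz":0}]'

```text
time_s: 8.9
eef_pos: [646.0, 148.6, 33.0]
tcp_rot: [0.001, 0.042, 0.999, 0.0]
force: [-0.8, 0.5, -2.5]
opening: 0.736
```

```bash
python3 - <<'E'
from h import *
p=cams.camera("wrist");s=r.read_state();lockpose(p,s["eef_pos"][2]-3.5,"pics/w6.png")
goto([645,148.5,30],-0.083)
hsv=cv2.cvtColor(p["pixels"],cv2.COLOR_BGR2HSV);o=cv2.inRange(hsv,(12,120,120),(28,255,255))
n,l,st,ce=cv2.connectedComponentsWithStats(o)
for i in range(1,n):
    if 25<st[i,4]<900: print(st[i,4],np.round(ce[i][::-1]),np.round(ray(p,ce[i][::-1],15),1)[:2])
E
```

```text
t 8.95 tcp [646.  148.6  33.1] f [ 0.3 -0.  -3. ] open 0.733
lock_centre [264. 257.] 0.74 [645.6 150.   44.6]
dial_grip [303. 256.] 0.78 [646.1 149.5  74.1]
shackle_bow [127. 256.] 0.76 [578.1 155.   44.6]
shift rows xyz [ 0.011 -0.004  0.067] | rz rows -0.00 (alt 30.00) q [ 0.53  0.26 -0.03 -0.   -1.27 -2.18] tilt [ 0.001  0.001 -1.   ]
142 [178. 313.] [610.9 184.8]
114 [179. 198.] [605.6 120.4]
180 [205. 187.] [620.7 111.5]
230 [205. 324.] [627.  190.7]
162 [233. 256.] [641.5 149.7]
138 [278. 222.] [670.2 126.1]
265 [308. 239.] [693.5 134.4]
```

View pics/w6.png

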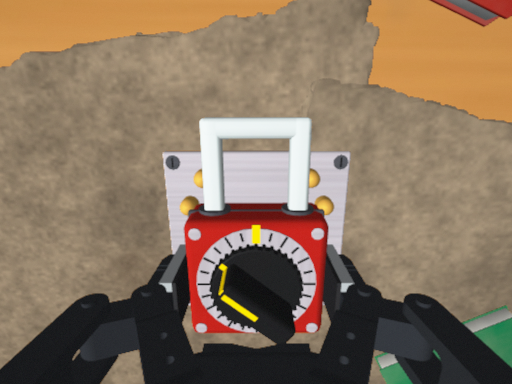

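Lock is centred over the space (dowels at cols 187/324, lock at 256). Lower it.

Request:
apply_moves --moves '[{"dx":0.02,"dy":0,"dz":0.12,"rx":0,"ry":0,"rz":0},{"dx":0,"dy":0,"dz":0.14,"rx":0,"ry":0,"rz":0},{"dx":0,"dy":0,"dz":0.14,"rx":0,"ry":0,"rz":0},{"dx":0,"dy":0,"dz":0.12,"rx":0,"ry":0,"rz":0},{"dx":0,"dy":0,"dz":0.08,"rx":0,"ry":0,"rz":0},{"dx":0,"dy":0,"dz":0.05,"rx":0,"ry":0,"rz":0},{"dx":0,"dy":0,"dz":0,"rx":0,"ry":0,"rz":0},{"dx":0,"dy":0,"dz":0,"rx":0,"ry":0,"rz":0}]'

```text
time_s: 9.82
eef_pos: [644.5, 148.6, 12.5]
tcp_rot: [0.0, 0.042, 0.999, -0.0]
force: [-4.0, -0.1, 2.2]
opening: 0.74
```

Request:
apply_moves --moves '[{"dx":0,"dy":0,"dz":0.02,"rx":0,"ry":0,"rz":0},{"dx":0,"dy":0,"dz":0,"rx":0,"ry":0,"rz":0},{"dx":0,"dy":0,"dz":0,"rx":0,"ry":0,"rz":0},{"dx":0,"dy":0,"dz":0,"rx":0,"ry":0,"rz":0},{"dx":0,"dy":0,"dz":0,"rx":0,"ry":0,"rz":0},{"dx":0,"dy":0,"dz":0,"rx":0,"ry":0,"rz":0}]' --fingers 1

```text
time_s: 10.32
eef_pos: [644.5, 148.6, 11.1]
tcp_rot: [0.0, 0.042, 0.999, 0.0]
force: [0.4, -0.5, -0.5]
opening: 1.001
```

Request:
apply_moves --moves '[{"dx":0,"dy":0,"dz":-0.3,"rx":0,"ry":0,"rz":0},{"dx":0,"dy":0,"dz":-0.6,"rx":0,"ry":0,"rz":0},{"dx":0,"dy":0,"dz":-0.8,"rx":0,"ry":0,"rz":0},{"dx":0,"dy":0,"dz":-0.8,"rx":0,"ry":0,"rz":0},{"dx":0,"dy":0,"dz":-0.8,"rx":0,"ry":0,"rz":0},{"dx":0,"dy":0,"dz":-0.4,"rx":0,"ry":0,"rz":0},{"dx":0,"dy":0,"dz":0,"rx":0,"ry":0,"rz":0},{"dx":0,"dy":0,"dz":0,"rx":0,"ry":0,"rz":0}]'

```text
time_s: 10.98
eef_pos: [644.6, 148.9, 122.8]
tcp_rot: [0.001, 0.042, 0.999, 0.001]
force: [0.2, -0.8, -0.9]
opening: 1.0
```

```bash
python3 - <<'E'
from h import *
p=cams.camera("wrist");lockpose(p,8.6,"pics/w7.png")
hsv=cv2.cvtColor(p["pixels"],cv2.COLOR_BGR2HSV);o=cv2.inRange(hsv,(24,160,150),(34,255,255))
n,l,st,ce=cv2.connectedComponentsWithStats(o)
for i in range(1,n):
    if 15<st[i,4]<900:
        y,x=np.nonzero(l==i);w=np.array([ray(p,(v,u),62.6)[:2] for v,u in zip(y,x)],np.float32);vx,vy=cv2.fitLine(w,2,0,.01,.01)[:2].ravel()
        print(st[i],np.round(ce[i][::-1]),np.round(w.mean(0),1),"ang",np.round(np.arctan(vy/vx),3))
E
```

```text
t 11.0333 tcp [644.  148.7 121.3] f [-0.2 -1.1 -0.8] open 0.997
lock_centre [200. 257.] 0.78 [645.3 151.   23.6]
dial_grip [212. 253.] 0.8 [645.1 147.6  53.1]
shackle_bow [114. 257.] 0.76 [573.9 157.2  23.6]
[254 171   4  11  40] [176. 255.] [614.8 152.1] ang -0.07
[236 192  21  25  99] [206. 245.] [636.8 142.3] ang 0.607
```

View pics/w7.png

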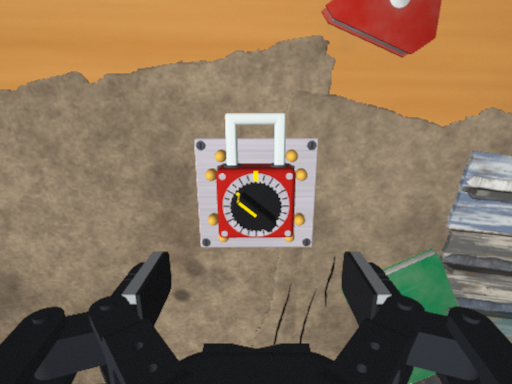

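Lock sits between the stops (body (256,201), dowels all around, shackle to the robot). Now the bar's angle, from the in-hand close-up (line's top stretch only).

```bash
python3 - <<'E'
from h import *
K=np.array(cams.camera("wrist")["camera_matrix"])
p=cams.camera("wrist");i=cv2.imread("pics/w6.png");o=cv2.inRange(cv2.cvtColor(i,cv2.COLOR_BGR2HSV),(24,160,120),(34,255,255))
dz=33.1-r.read_state()["eef_pos"][2];dx=0
p["eye"]=np.array(p["eye"])+[2,0,dz]
y,x=np.nonzero(o[294:330,200:300]);y+=294;x+=200;print(len(x),x.min(),x.max(),y.min(),y.max())
w=np.array([ray(p,(v,u),83.6)[:2] for v,u in zip(y,x)],np.float32);vx,vy=cv2.fitLine(w,2,0,.01,.01)[:2].ravel();print("line ang",np.arctan(vy/vx),"dial",np.arctan(vy/vx)+.083)
print(w[x>x.max()-3].mean(0),w[x<x.min()+3].mean(0))
for yaw in (0.8,0.85,0.9,0.95): goto([645.3,149,120],yaw-.083)
E
```

```text
269 218 257 294 321
line ang 0.7975296 dial 0.8805296
[645.9217  149.26634] [634.27124 136.69577]
shift rows xyz [-0.04   0.022  0.036] | rz rows -7.64 (alt 22.36) q [ 0.53  0.22  0.08 -0.   -1.43 -2.18] tilt [-0.001 -0.001 -1.   ]
shift rows xyz [-0.04   0.022  0.036] | rz rows -8.12 (alt 21.88) q [ 0.53  0.22  0.08 -0.   -1.43 -2.18] tilt [-0.001 -0.001 -1.   ]
shift rows xyz [-0.04   0.022  0.036] | rz rows -8.60 (alt 21.40) q [ 0.53  0.22  0.08 -0.   -1.43 -2.18] tilt [-0.001 -0.001 -1.   ]
shift rows xyz [-0.04   0.022  0.036] | rz rows -9.07 (alt 20.93) q [ 0.53  0.22  0.08 -0.   -1.43 -2.18] tilt [-0.001 -0.001 -1.   ]
```

Request:
apply_moves --moves '[{"dx":-0.02,"dy":0,"dz":0,"rx":0,"ry":0,"rz":-0.5},{"dx":0,"dy":0,"dz":0,"rx":0,"ry":0,"rz":-0.9},{"dx":0,"dy":0,"dz":0,"rx":0,"ry":0,"rz":-1},{"dx":0,"dy":0,"dz":0,"rx":0,"ry":0,"rz":-1},{"dx":0,"dy":0,"dz":0,"rx":0,"ry":0,"rz":-1},{"dx":0,"dy":0,"dz":0,"rx":0,"ry":0,"rz":-1},{"dx":0,"dy":0,"dz":0,"rx":0,"ry":0,"rz":-1},{"dx":0,"dy":0,"dz":0,"rx":0,"ry":0,"rz":-1},{"dx":0,"dy":0,"dz":0,"rx":0,"ry":0,"rz":-0.7},{"dx":0,"dy":0,"dz":0,"rx":0,"ry":0,"rz":-0.4},{"dx":0,"dy":0,"dz":0,"rx":0,"ry":0,"rz":0},{"dx":0,"dy":0,"dz":0,"rx":0,"ry":0,"rz":0}]' --fingers 0

```text
time_s: 12.33
eef_pos: [644.9, 148.5, 121.8]
tcp_rot: [-0.0, -0.392, 0.92, 0.0]
force: [-0.5, -0.3, 1.0]
opening: 0.505
```

```bash
python3 - <<'E'
from h import *
goto([645.2,149,48.5],.89-.083)
p=cams.camera("wrist");lockpose(p,8.6)
cv2.imwrite("pics/w8.png",cv2.resize(p["pixels"][130:330,130:380],None,fx=3,fy=3))
E
```

```text
shift rows xyz [-0.02   0.003  2.443] | rz rows -0.01 (alt 29.99) q [ 0.53  0.22  0.08 -0.   -1.43 -1.29] tilt [-0. -0. -1.]
t 12.3833 tcp [644.9 148.5 121.8] f [-0.2 -0.6 -0.5] open 0.498
lock_centre [198. 259.] 0.74 [642.2 150.3  23.6]
dial_grip [209. 256.] 0.98 [643.6 148.4  53.1]
shackle_bow [147. 322.] 0.87 [574.9 154.8  23.6]
```

View pics/w8.png

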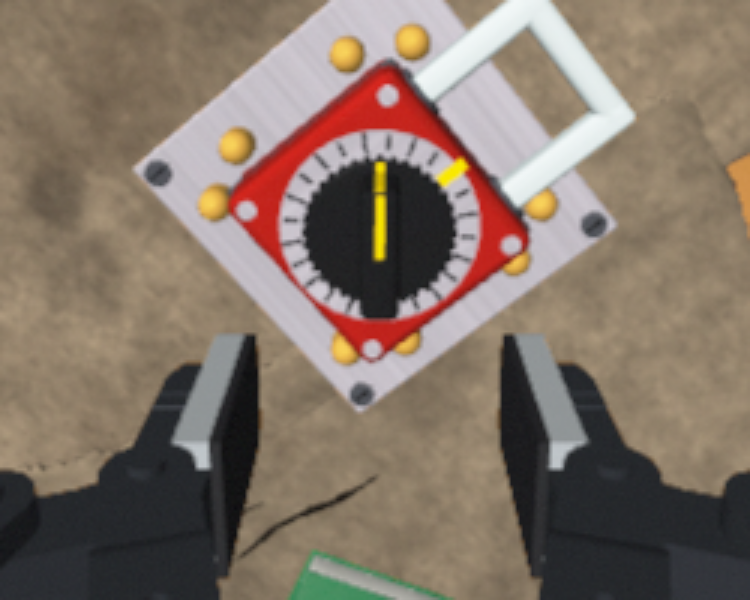

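The index line stands straight up at crop column 380, midway between the fingers: aligned. Descend, grip the bar, turn it back.

Request:
apply_moves --moves '[{"dx":-0.02,"dy":0,"dz":0.6,"rx":0,"ry":0,"rz":0},{"dx":0,"dy":0,"dz":0.7,"rx":0,"ry":0,"rz":0},{"dx":0,"dy":0,"dz":0.6,"rx":0,"ry":0,"rz":0},{"dx":0,"dy":0,"dz":0.34,"rx":0,"ry":0,"rz":0},{"dx":0,"dy":0,"dz":0.2,"rx":0,"ry":0,"rz":0},{"dx":0,"dy":0,"dz":0,"rx":0,"ry":0,"rz":0},{"dx":0,"dy":0,"dz":0,"rx":0,"ry":0,"rz":0}]'

```text
time_s: 13.17
eef_pos: [645.8, 149.0, 49.7]
tcp_rot: [0.0, -0.393, 0.92, -0.0]
force: [0.1, -0.3, 0.3]
opening: 0.499
```

Request:
apply_moves --moves '[{"dx":0,"dy":0,"dz":0,"rx":0,"ry":0,"rz":0},{"dx":0,"dy":0,"dz":0,"rx":0,"ry":0,"rz":0},{"dx":0,"dy":0,"dz":0,"rx":0,"ry":0,"rz":0},{"dx":0,"dy":0,"dz":0,"rx":0,"ry":0,"rz":0},{"dx":0,"dy":0,"dz":0,"rx":0,"ry":0,"rz":0},{"dx":0,"dy":0,"dz":0,"rx":0,"ry":0,"rz":0},{"dx":0,"dy":0,"dz":0,"rx":0,"ry":0,"rz":0},{"dx":0,"dy":0,"dz":0,"rx":0,"ry":0,"rz":0}]' --fingers -1 --newtons 25

```text
time_s: 13.83
eef_pos: [645.8, 149.4, 50.2]
tcp_rot: [0.001, -0.393, 0.92, 0.0]
force: [-3.3, 0.9, 5.2]
opening: 0.106
```

Request:
apply_moves --moves '[{"dx":0,"dy":0,"dz":0,"rx":0,"ry":0,"rz":0.5},{"dx":0,"dy":0,"dz":0,"rx":0,"ry":0,"rz":0.8},{"dx":0,"dy":0,"dz":0,"rx":0,"ry":0,"rz":0.8},{"dx":0,"dy":0,"dz":0,"rx":0,"ry":0,"rz":0.8},{"dx":0,"dy":0,"dz":0,"rx":0,"ry":0,"rz":0.8},{"dx":0,"dy":0,"dz":0,"rx":0,"ry":0,"rz":0.8},{"dx":0,"dy":0,"dz":0,"rx":0,"ry":0,"rz":0.8},{"dx":0,"dy":0,"dz":0,"rx":0,"ry":0,"rz":0.8},{"dx":0,"dy":0,"dz":0,"rx":0,"ry":0,"rz":0.8},{"dx":0,"dy":0,"dz":0,"rx":0,"ry":0,"rz":0.8},{"dx":0,"dy":0,"dz":0,"rx":0,"ry":0,"rz":0.5},{"dx":0,"dy":0,"dz":0,"rx":0,"ry":0,"rz":0.3}]'

```text
time_s: 14.83
eef_pos: [646.1, 148.5, 50.2]
tcp_rot: [0.001, 0.043, 0.999, -0.0]
force: [-0.4, -1.2, 4.6]
opening: 0.105
```

Request:
apply_moves --moves '[{"dx":0,"dy":0,"dz":0,"rx":0,"ry":0,"rz":0},{"dx":0,"dy":0,"dz":0,"rx":0,"ry":0,"rz":0},{"dx":0,"dy":0,"dz":0,"rx":0,"ry":0,"rz":0},{"dx":0,"dy":0,"dz":0,"rx":0,"ry":0,"rz":0}]'

```text
time_s: 15.17
eef_pos: [646.1, 148.5, 50.2]
tcp_rot: [0.001, 0.042, 0.999, -0.0]
force: [-0.2, -0.7, 5.5]
opening: 0.107
```

Request:
apply_moves --moves '[{"dx":0,"dy":0,"dz":0,"rx":0,"ry":0,"rz":0},{"dx":0,"dy":0,"dz":0,"rx":0,"ry":0,"rz":0},{"dx":0,"dy":0,"dz":0,"rx":0,"ry":0,"rz":0},{"dx":0,"dy":0,"dz":0,"rx":0,"ry":0,"rz":0},{"dx":0,"dy":0,"dz":-0.6,"rx":0,"ry":0,"rz":0},{"dx":0,"dy":0,"dz":-0.8,"rx":0,"ry":0,"rz":0},{"dx":0,"dy":0,"dz":-0.8,"rx":0,"ry":0,"rz":0},{"dx":0,"dy":0,"dz":-0.3,"rx":0,"ry":0,"rz":0},{"dx":0,"dy":0,"dz":0,"rx":0,"ry":0,"rz":0},{"dx":0,"dy":0,"dz":0,"rx":0,"ry":0,"rz":0}]' --fingers 0

```text
time_s: 16.0
eef_pos: [645.4, 149.2, 123.6]
tcp_rot: [-0.0, 0.042, 0.999, 0.0]
force: [0.1, 0.1, -0.2]
opening: 0.501
```

```bash
python3 - <<'E'
from h import *
goto([577.7,154.6,120],-.083+np.pi/2)
p=cams.camera("wrist");lockpose(p,8.6)
cv2.imwrite("pics/w9.png",cv2.resize(p["pixels"][90:330,130:380],None,fx=2.5,fy=2.5))
E
```

```text
shift rows xyz [ 2.262 -0.01   0.122] | rz rows 15.00 (alt -15.00) q [ 0.53  0.22  0.08 -0.   -1.44 -2.18] tilt [ 0.     0.001 -1.   ]
t 16.05 tcp [644.8 149.1 122.4] f [-0.9  0.1 -0.5] open 0.5
dial_grip [210. 256.] 0.74 [644.6 150.   53.1]
shackle_bow [115. 255.] 0.74 [575.2 155.3  23.6]
stage_centre [117. 255.] 0.21 [577.  155.7   8.6]
```

View pics/w9.png

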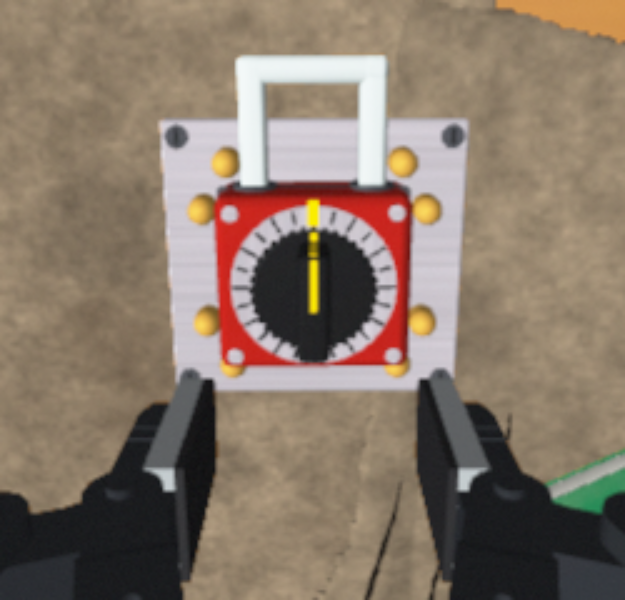

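Index meets the yellow mark (crop (313,215)); lock is between the stops, shackle shut. Now go over the bar and turn a quarter.

Request:
apply_moves --moves '[{"dx":0.5,"dy":0,"dz":0,"rx":0,"ry":0,"rz":0},{"dx":0.8,"dy":0,"dz":0,"rx":0,"ry":0,"rz":0},{"dx":0.7,"dy":0,"dz":0,"rx":0,"ry":0,"rz":-0.4},{"dx":0.27,"dy":0,"dz":0,"rx":0,"ry":0,"rz":-0.8},{"dx":0,"dy":0,"dz":0,"rx":0,"ry":0,"rz":-1},{"dx":0,"dy":0,"dz":0,"rx":0,"ry":0,"rz":-1},{"dx":0,"dy":0,"dz":0,"rx":0,"ry":0,"rz":-1},{"dx":0,"dy":0,"dz":0,"rx":0,"ry":0,"rz":-1},{"dx":0,"dy":0,"dz":0,"rx":0,"ry":0,"rz":-1},{"dx":0,"dy":0,"dz":0,"rx":0,"ry":0,"rz":-1},{"dx":0,"dy":0,"dz":0,"rx":0,"ry":0,"rz":-1},{"dx":0,"dy":0,"dz":0,"rx":0,"ry":0,"rz":-1}]' --fingers -0.28

```text
time_s: 17.25
eef_pos: [577.2, 154.2, 123.1]
tcp_rot: [-0.001, -0.428, 0.904, 0.0]
force: [-0.5, 0.4, -0.6]
opening: 0.361
```

Request:
apply_moves --moves '[{"dx":0,"dy":0,"dz":0,"rx":0,"ry":0,"rz":-1},{"dx":0,"dy":0,"dz":0,"rx":0,"ry":0,"rz":-1},{"dx":0,"dy":0,"dz":0,"rx":0,"ry":0,"rz":-1},{"dx":0,"dy":0,"dz":0,"rx":0,"ry":0,"rz":-1},{"dx":0,"dy":0,"dz":0,"rx":0,"ry":0,"rz":-1},{"dx":0,"dy":0,"dz":0,"rx":0,"ry":0,"rz":-0.6},{"dx":0,"dy":0,"dz":0,"rx":0,"ry":0,"rz":-0.2},{"dx":0,"dy":0,"dz":0,"rx":0,"ry":0,"rz":0},{"dx":0,"dy":0,"dz":0,"rx":0,"ry":0,"rz":0}]'

```text
time_s: 18.0
eef_pos: [577.4, 154.2, 123.5]
tcp_rot: [-0.0, -0.676, 0.737, 0.0]
force: [-1.0, 0.9, 0.9]
opening: 0.362
```

```bash
python3 - <<'E'
from h import *
p=cams.camera("wrist");lockpose(p,8.6,"pics/w10.png")
g=p["pixels"].min(2)>190;c=proj(p,(577,155,23.6));print("bow px",c)
m=np.zeros_like(g);m[int(c[0])-40:int(c[0])+40,int(c[1])-60:int(c[1])+60]=1
y,x=np.nonzero(g&m);w=np.array([ray(p,(v,u),28.1)[:2] for v,u in zip(y,x)]);u=np.array([np.cos(-.083),np.sin(-.083)])
v=np.array([-u[1],u[0]]);a=(w-[577,155])@u;b=(w-[577,155])@v
print(len(a),np.histogram(a,bins=np.arange(-20,50,2)),np.percentile(b[a<4],[2,98]))
goto([577,155,50],-.083+np.pi/2)
E
```

```text
t 18.05 tcp [577.4 154.2 123.7] f [0.4 0.7 0.5] open 0.359
lock_centre [198. 180.] 0.63 [642.6 148.6  23.6]
dial_grip [211. 170.] 0.83 [643.6 150.3  53.1]
shackle_bow [ 91. 409.] 0.65 [451.4  77.7  23.6]
shackle_bow [195. 259.] 0.56 [574.2 151.8  23.6]
bow px [198.53265435 256.35120452]
1941 (array([  0,   0,   0,   0,   0,   0,   0,   0, 106, 106, 131, 101,  39,
        51,  51,  51,  40,  43, 108, 184, 169, 170,  71,  78,  72,  65,
       116,  99,  19,   4,   5,   3,  19,  14]), array([-20, -18, -16, -14, -12, -10,  -8,  -6,  -4,  -2,   0,   2,   4,
         6,   8,  10,  12,  14,  16,  18,  20,  22,  24,  26,  28,  30,
        32,  34,  36,  38,  40,  42,  44,  46,  48])) [-23.59656609  21.15296308]
shift rows xyz [-0.022  0.018  2.462] | rz rows -0.01 (alt 29.99) q [ 0.6   0.05 -0.1  -0.   -1.42 -0.68] tilt [-0.  0. -1.]
```

Bar measured at 577, TCP 577.4: on target. Descend and grip.

Request:
apply_moves --moves '[{"dx":0,"dy":0,"dz":0.7,"rx":0,"ry":0,"rz":0},{"dx":0,"dy":0,"dz":0.8,"rx":0,"ry":0,"rz":0},{"dx":0,"dy":0,"dz":0.7,"rx":0,"ry":0,"rz":0},{"dx":0,"dy":0,"dz":0.5,"rx":0,"ry":0,"rz":0},{"dx":0,"dy":0,"dz":0.3,"rx":0,"ry":0,"rz":0},{"dx":0,"dy":0,"dz":0.3,"rx":0,"ry":0,"rz":0},{"dx":0,"dy":0,"dz":0.24,"rx":0,"ry":0,"rz":0},{"dx":0,"dy":0,"dz":0.1,"rx":0,"ry":0,"rz":0},{"dx":0,"dy":0,"dz":0,"rx":0,"ry":0,"rz":0},{"dx":0,"dy":0,"dz":0,"rx":0,"ry":0,"rz":0}]'

```text
time_s: 19.08
eef_pos: [577.9, 154.5, 15.4]
tcp_rot: [0.0, -0.677, 0.736, -0.0]
force: [-0.5, -0.7, -0.8]
opening: 0.362
```

Request:
apply_moves --moves '[{"dx":0,"dy":0,"dz":0,"rx":0,"ry":0,"rz":0},{"dx":0,"dy":0,"dz":0,"rx":0,"ry":0,"rz":0},{"dx":0,"dy":0,"dz":0,"rx":0,"ry":0,"rz":0},{"dx":0,"dy":0,"dz":0,"rx":0,"ry":0,"rz":0},{"dx":0,"dy":0,"dz":0,"rx":0,"ry":0,"rz":0},{"dx":0,"dy":0,"dz":0,"rx":0,"ry":0,"rz":0}]' --fingers -1 --newtons 60

```text
time_s: 19.58
eef_pos: [577.8, 154.6, 15.4]
tcp_rot: [0.0, -0.677, 0.736, -0.0]
force: [-1.7, 0.5, 4.2]
opening: 0.084
```

```bash
python3 - <<'E'
from h import *
p=cams.camera("wrist");lockpose(p,8.6,"pics/w11.png")
M=rot(r.read_state()["tcp_rot"]);print("tool y",M[:,1])
E
```

```text
t 19.6333 tcp [577.8 154.5  15.3] f [-2.4  1.9  4.6] open 0.085
lock_centre [257. 127.] 0.94 [643.5 147.6  23.6]
dial_grip [299.  94.] 0.84 [646.  150.8  53.1]
shackle_bow [260. 258.] 0.78 [577.  154.9  23.6]
tool y [-9.96557023e-01  8.29075094e-02 -6.67598676e-04]
```

Request:
apply_moves --moves '[{"dx":0,"dy":0.08,"dz":0,"rx":0,"ry":0,"rz":0},{"dx":0,"dy":0.1,"dz":0,"rx":0,"ry":0,"rz":0},{"dx":0,"dy":0.1,"dz":0,"rx":0,"ry":0,"rz":0},{"dx":0,"dy":0.12,"dz":0,"rx":0,"ry":0,"rz":0},{"dx":0,"dy":0.12,"dz":0,"rx":0,"ry":0,"rz":0},{"dx":0,"dy":0.12,"dz":0,"rx":0,"ry":0,"rz":0},{"dx":0,"dy":0.1,"dz":0,"rx":0,"ry":0,"rz":0},{"dx":0,"dy":0.08,"dz":0,"rx":0,"ry":0,"rz":0},{"dx":0,"dy":0,"dz":0,"rx":0,"ry":0,"rz":0},{"dx":0,"dy":0,"dz":0,"rx":0,"ry":0,"rz":0},{"dx":0,"dy":0,"dz":0,"rx":0,"ry":0,"rz":0}]' --newtons 100

```text
time_s: 20.75
eef_pos: [552.4, 156.4, 14.5]
tcp_rot: [-0.001, -0.677, 0.736, 0.0]
force: [-1.8, 2.5, 4.7]
opening: 0.067
```

```bash
python3 - <<'E'
from h import *
p=cams.camera("wrist");lockpose(p,8.6,"pics/w12.png")
E
```

```text
t 20.8 tcp [552.4 156.4  14.4] f [-2.3  1.8  5.5] open 0.066
lock_centre [262.  76.] 0.91 [644.5 149.   23.6]
dial_grip [297.  35.] 0.81 [644.2 149.1  53.1]
shackle_bow [256. 257.] 0.59 [551.6 153.6  23.6]
```

View pics/w12.png

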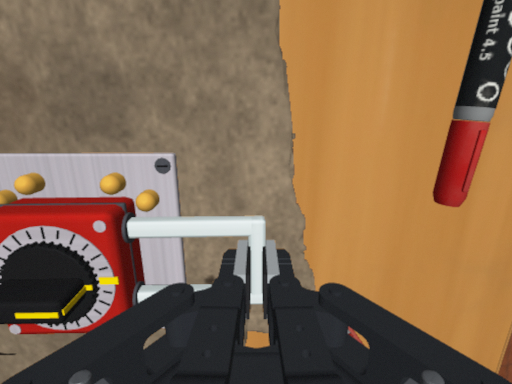

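Shackle drawn about 25 mm, lock still between its stops (body left, bar in the fingers at (258,255)). Nudge to the end stop, then lift.

Request:
apply_moves --moves '[{"dx":0,"dy":0.06,"dz":0,"rx":0,"ry":0,"rz":0},{"dx":0,"dy":0.04,"dz":0,"rx":0,"ry":0,"rz":0},{"dx":0,"dy":0,"dz":0,"rx":0,"ry":0,"rz":0},{"dx":0,"dy":0,"dz":0,"rx":0,"ry":0,"rz":0},{"dx":0,"dy":0,"dz":0,"rx":0,"ry":0,"rz":0}]' --newtons 120

```text
time_s: 21.42
eef_pos: [550.5, 156.4, 14.9]
tcp_rot: [0.0, -0.677, 0.736, -0.0]
force: [5.0, -0.7, 2.7]
opening: 0.06
```

Request:
apply_moves --moves '[{"dx":0,"dy":-0.04,"dz":-0.1,"rx":0,"ry":0,"rz":0},{"dx":0,"dy":-0.04,"dz":-0.1,"rx":0,"ry":0,"rz":0},{"dx":0,"dy":0,"dz":-0.15,"rx":0,"ry":0,"rz":0},{"dx":0,"dy":0,"dz":-0.2,"rx":0,"ry":0,"rz":0},{"dx":0,"dy":0,"dz":-0.2,"rx":0,"ry":0,"rz":0},{"dx":0,"dy":0,"dz":-0.2,"rx":0,"ry":0,"rz":0},{"dx":0,"dy":0,"dz":-0.2,"rx":0,"ry":0,"rz":0},{"dx":0,"dy":0,"dz":-0.2,"rx":0,"ry":0,"rz":0},{"dx":0,"dy":0,"dz":-0.2,"rx":0,"ry":0,"rz":0}]'

```text
time_s: 22.17
eef_pos: [552.2, 156.4, 61.8]
tcp_rot: [-0.0, -0.677, 0.736, 0.0]
force: [-0.6, 0.6, -3.3]
opening: 0.06
```

Request:
apply_moves --moves '[{"dx":0,"dy":0,"dz":-0.3,"rx":0,"ry":0,"rz":0},{"dx":0,"dy":0,"dz":-0.4,"rx":0,"ry":0,"rz":0},{"dx":0,"dy":0,"dz":-0.5,"rx":0,"ry":0,"rz":0},{"dx":0,"dy":0,"dz":-0.5,"rx":0,"ry":0,"rz":0},{"dx":0,"dy":0,"dz":-0.5,"rx":0,"ry":0,"rz":0},{"dx":0,"dy":0,"dz":-0.5,"rx":0,"ry":0,"rz":0},{"dx":0,"dy":0,"dz":-0.5,"rx":0,"ry":0,"rz":0},{"dx":0,"dy":0,"dz":-0.5,"rx":0,"ry":0,"rz":0},{"dx":0,"dy":0,"dz":-0.5,"rx":0,"ry":0,"rz":0},{"dx":0,"dy":0,"dz":-0.4,"rx":0,"ry":0,"rz":0},{"dx":0,"dy":0,"dz":-0.2,"rx":0,"ry":0,"rz":0},{"dx":0,"dy":0,"dz":-0.1,"rx":0,"ry":0,"rz":0}]'

```text
time_s: 23.17
eef_pos: [552.7, 156.6, 209.8]
tcp_rot: [0.001, -0.677, 0.736, -0.0]
force: [-0.4, 1.0, -3.1]
opening: 0.062
```

Request:
apply_moves --moves '[{"dx":0,"dy":0,"dz":0,"rx":0,"ry":0,"rz":0},{"dx":0,"dy":0,"dz":0,"rx":0,"ry":0,"rz":0},{"dx":0,"dy":0,"dz":0,"rx":0,"ry":0,"rz":0},{"dx":0,"dy":0,"dz":0,"rx":0,"ry":0,"rz":0},{"dx":0,"dy":0,"dz":0,"rx":0,"ry":0,"rz":0},{"dx":0,"dy":0,"dz":0,"rx":0,"ry":0,"rz":0}]'

```text
time_s: 23.67
eef_pos: [552.3, 156.3, 207.8]
tcp_rot: [-0.0, -0.677, 0.736, 0.0]
force: [-0.2, 0.4, -2.8]
opening: 0.064
```

```bash
python3 - <<'E'
from h import *
s=r.read_state();print(s["time_s"],np.round(s["eef_pos"],1),np.round(s["force"],1),np.round(s["ft_torque"],2),s["opening"])
p=cams.camera("wrist");q=cams.camera("scene");t=cams.camera("top")
for n,c in(("earplug_pot",(475,-173)),("marker_red",(444,72)),("magnet_square",(519,266))):
    print(n,[np.round(ray(t,m["at"],0)) for m in cams.mark_of(n,t)[:1]])
a=cv2.resize(p["pixels"],(400,300));b=cv2.resize(q["pixels"][90:240,180:380],(400,300),interpolation=cv2.INTER_CUBIC);cv2.imwrite("pics/w13.png",np.hstack([a,b]))
E
```

```text
23.6667 [552.3 156.3 207.8] [-0.2  0.4 -2.8] [0.06 0.3  0.03] 0.06407962802642242
earplug_pot [array([ 477., -177.,    0.])]
marker_red [array([441.,  66.,   0.])]
magnet_square []
```

View pics/w13.png

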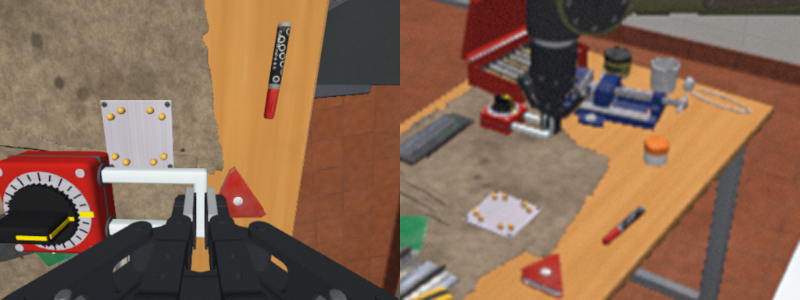

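The lock hangs level from the gripped bar, shackle out, the plate is empty, and pot, marker and magnet are in place. Handing in.

```bash
python3 -c "
from h import *
print(r.job_done());s=r.read_state();print(s['time_s'],s['eef_pos'],s['force'],s['opening'])"
```

```text
the job is handed in; nothing more can be done
None
the job is handed in; nothing more can be done
```

I set the lock between the stops of the larger plate, let go, and turned the dial about 0.89 rad to its mark. I then pulled the shackle out about 25 mm and lifted the open lock by its bar. It was still held when I handed the job in, at about 24 s of the 64 s; no verdict was reported.

- **Placing:** the camera put the lock centre within about 2 mm of the stage centre. After the turn, the index line met the yellow mark.
- **Shackle:** while the lock was still in the stops, the bar measured about 93 mm from the lock's centre, against 68 mm when shut.
- **Final hold:** the TCP stood at 208 mm, so the bar was about 21 cm up. The lock hung level at rest with a steady load of about 3 N and a 120 N grip, and the plate was empty.
- **Bystanders:** the pot and marker came out within about 7 mm of their first readings, which is near the top camera's noise. The network missed the magnet in the last top picture; in the last pictures it looked in place, but I had no number for it.
- **Disagreement:** the first top-camera estimate of the lock was about 15 mm off in x from the wrist view. I used the wrist view, and the grasp bore it out.
- **Pictures and calls:** I viewed 12 pictures, two over the budget of 10; one of those was spent when my first two move calls were refused for missing keys. The arm did not move on those calls.

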